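# Clamp a casting mould in the ratchet clamp

### The job

Load the closed plaster casting mould into the green ratchet clamp: set it down gently and upright, pushed up flat against the fixed jaw, and let go of it. Then wind the red knob clockwise until the sprung pad has closed on the mould, and on to the second click of the pawl after the pad first touches the mould; let the knob settle back on the pawl and let go. No more than that, or the plaster cracks, and leave the other ware as it is.

Things in the scene. Friction and masses are not known exactly. Their poses are not given: they have to be found in the camera images.
- mould: Two-part plaster casting mould, closed: off-white block 50 (x) by 64 (y) by 70 (z) mm, about 0.3 kg, upright on the table. Origin at the centre of its underside, z up. The brown parting line crosses the top along x at y = 0; dark pour hole at the middle. The clamp squeezes it along y, either way round; pick it across the 50 mm (x) width, as the y faces are for the jaws.
- ratchet_clamp: Green bench clamp fixed to the table. Origin at table height on its centre line, z up, y along the clamping direction, towards the fixed jaw. Bed: x -60 to 60, y -170 to 120 mm, its top at z = 18 mm. From -y to +y: red knob on its ratchet wheel (axis at x = 0, y = -100 mm), moving jaw with sprung pad, space for the mould (open at both x sides), fixed jaw.
- seat (a point): Point of the clamp's bed where the centre of the mould's underside belongs (clamp x = 0, y = 53, z = 18 mm), with the clamp's axes: there the mould touches the fixed jaw, a 70 mm wide plate with its flat face at clamp y = 85 mm and its top at z = 70 mm. The mould's y must lie along the clamp's y, either way round.
- pad_home (a point): Fixed point of the clamp (x = 0, y = 6.5, z = 53 mm), its axes. The rubber pad (40 by 36 mm) is centred here facing the fixed jaw; at the start its face is 0 to 10 mm further to +y (a stiff brass adjuster, set differently each time and not told), so the mould has 4.5 to 14.5 mm of play between pad and fixed jaw.
- slide_jaw: Aluminium moving jaw, driven by the knob by rack and pinion; origin at the foot of its front face, y towards the fixed jaw; starts at clamp y = -20.5 mm. Advances 2.5 mm a tooth (9.55 mm per rad). Carries the brass adjuster and the sprung pad (3 N/mm: each tooth past touching adds 7.5 N of squeeze and 0.072 N m on the knob). More than 20 N of squeeze cracks the plaster.
- knob_grip (a point): Point on the knob's axis at the height to grip, 88 mm above the table, z up. Red wing 46 mm long (this point's x axis), 14 mm thick (y), 64 to 106 mm above the table, to pinch across the 14 mm, fingers down. Starts with the wing along the clamp's x axis. Clockwise from above winds the jaw forward; it cannot be wound back. It turns with the knob.
- wheel (a point): Centre of the steel ratchet wheel's top, 54 mm above the table, fixed, with the clamp's axes. Wheel 76 mm across, 24 teeth: the pawl rests in a tooth at the start and clicks each 15 degrees (0.262 rad) from there. Drag of wheel and pawl on the knob about 0.01 to 0.03 N m. Let go a little past a click, the loaded knob springs back on to the pawl and is held there.
- pawl (a joint): Orange sprung pawl beside the ratchet wheel, on the clamp's +x side, 46 mm from pivot to tip: lift in rad, about 0 when it lies at the root of a tooth, about 0.1 on a tooth's tip, just before it clicks down into the next.
- glaze_jar: Bystander: white glaze jar with teal band and red lid, 58 mm across, 90 mm tall. Origin at the centre of its underside.
- bisque_mug: Bystander: off-white mug, 74 mm across, 85 mm tall. Origin at the centre of its underside.
- green_bowl: Bystander: teal bowl, 110 mm across, 50 mm tall. Origin at the centre of its underside.
- round_mould: Bystander: round plaster mould, 90 mm across, 75 mm tall. Origin at the centre of its underside.
- clay_spatula: Bystander: spatula lying on the table, handle to its -x. Origin near the middle of its underside.
There are look-alikes about, which are no part of the job. What is shaped like the mould but purple or yellow is not meant.

How it is judged:
By the outcome, as a careful person would: the job done as asked, in the order asked, and still so for the second after the job is handed in, with the robot touching nothing.
It also fails if it takes over 72 s, if anything falls off the work surface, if the arm or the gripper's body presses on something with over 40 N, if the wrist force passes 120 N, or if a joint passes its speed limit or range.

### The arm

A 6-joint arm with a two-finger parallel gripper is mounted at the origin on the work surface. World frame = base frame: x ahead of the robot, y to its left, z up, the work surface at z = 0. Lengths are in m, angles in rad, forces in N, time in s.
With the tool pointing down it reaches from about 0.375 to 0.925 m from the base axis. Payload 5.7 kg.
Tool frame: the origin (TCP) lies midway between the tips of the shut fingers; the grasp point (between the pads) lies 19 mm behind it (ctrl.grasp_offset is the distance from the TCP to the grasp point, in m); z points along the fingers, y is the direction in which the jaws open and shut (so a half turn about z gives the same grasp; the last joint's range is limited). The gripper opens to 88 mm and grips with 3 to 60 N. Pads are 20 mm wide; open, the fingers measure 115 mm over their backs; the gripper's body (75 mm by 178 mm) begins 61 mm behind the grasp point.
Start: joints at [-1.36, 0.359, 1.51, -0, 1.272, -0.115], TCP at [0.192, -0.568, 0.198] pointing down, gripper open.
Joint ranges: [-2.97, 2.97], [-1.01, 2.36], [0.21, 2.38], [-0.96, 4.11], [0.2, 2.71], [-2.98, 2.98]. Speed limits (rad/s): [2.39, 2.39, 3.14, 3.14, 3.14, 3.14].

### API

Orientations are given as a unit quaternion [w, x, y, z].
In Python, from cell import ctrl gives the robot as it stands.
- The arm moves only by the tool jog_arm, never from a script. Its argument "commands" is text: rows parted by semicolons, each of 7 numbers parted by spaces: the closure in counts, from 0 (fully open) to 255 (shut), then the shift along the world's x, y, z in m, then the turn, a rotation vector about the world's x, y, z in rad. A call has 1 to 12 rows; each row shifts and turns the commanded pose from where the row before left it; what a row does not reach is not made up. A row lasts 1/8 s, in which the tool goes at most 62.5 mm and 10.7 degrees, less where a joint would pass 70% of its speed; a pose out of reach is approached as far as the arm can. A call with a gripper value outside its range is refused whole. The fingers move at their own pace and stop on an object; "squeeze" is the grip in N (left out, the last holds). Time passes only in rows, so rows that do not move let the fingers close. It gives the time, the measured TCP pose, the force and the opening at its end, in the units of the state.
- ctrl.read_state(): the state, without advancing time (a new reading comes with each control period).
- ctrl.read_camera(name): name is "scene" or "side" or "wrist"; returns a dict with "color" (384x512x3 uint8, red, green, blue), "fx", "fy", "cx", "cy" (pixels), "dist" ([k1, k2, p1, p2, k3] as OpenCV has them; the pictures are not rectified), "view" (4x4, takes a point from world to camera coordinates). Camera axes: x right, y down, z forward; pixel columns grow to the right and rows downward; lengths in m; the calibration is good to about 2 mm. A picture is of the moment at which its call begins. There is no depth.
- ctrl.sign_off(): hands the job in, once; it reports no verdict.
Trained networks look in a picture, given as the dict that the camera call returned (one of the last four; its "shot" number tells which), for a name from the list of things; names that differ only in an ending like _2 or _b are one class to them, and where a whole thing is asked for, a point or a joint stands for the part that bears it (a point fixed in the world has none). Each returns a list of dicts, best first, with "score" (0 to 1); they miss things now and then, are a little off and sometimes report something else, mostly with a low value. They report only what shows in the picture. A call takes as long as a camera call. They do not tell look-alikes from the thing itself.
- ctrl.masks_of(label, picture): "pixels" (384x512 bool, what is visible of it) and "centre" ([column, row] in pixels, amid what is visible of it).
The state is a dict: "time": time; "q": joint angles; "joint_velocities": joint speeds; "joint_torque": joint torques, N m; "eef_pos": TCP position; "eef_rot": TCP orientation; "ft_force": force on the tool from outside, world axes, zero at the start; "wrist_torque": the same for the moment, N m; "width": finger opening in m.
Only numpy, scipy, OpenCV 4.12 (cv2) and the standard library are available. Lean on these libraries where they do the work, as an engineer would, in place of code of your own. Each camera call takes 0.05 s, during which the arm holds its last target. There are 200 camera calls.

## Working session

There is one attempt and no reset: what is moved stays moved. The work goes in short steps, Python scripts to look and compute and a tool call to move; the robot and the scene stay as the last step left them, time stands still between calls to the robot, and variables do not carry over. Pictures are saved under pics/ and viewed, about 8 in all and at most 12, crops included, and the job is handed in when it is done.

Besides the shell and the picture viewer there is one more tool, called after "Request:" as a command line: name --argument value ..., lists and objects as JSON in quotes. jog_arm: Moves the arm, as the interface text tells. Its arguments: {"type":"object","properties":{"commands":{"type":"string"},"squeeze":{"type":"number"}},"required":["commands"]}

```bash
mkdir -p pics; ls; cat > h.py <<'E'
import numpy as np, cv2
from cell import ctrl
def K(p): return np.array([[p['fx'],0,p['cx']],[0,p['fy'],p['cy']],[0,0,1.]])
def save(p,n,crop=None,s=1):
    im=p['color'][:,:,::-1]
    if crop: im=im[crop[1]:crop[3],crop[0]:crop[2]]
    cv2.imwrite('pics/'+n,cv2.resize(im,None,fx=s,fy=s,interpolation=cv2.INTER_CUBIC))
def ray(p,uv):
    V=np.array(p['view']); n=cv2.undistortPoints(np.array([[uv]],float),K(p),np.array(p['dist'],float))[0,0]
    R=V[:3,:3]; return -R.T@V[:3,3], R.T@np.array([n[0],n[1],1])
def onz(p,uv,z):
    o,d=ray(p,uv); return o+d*(z-o[2])/d[2]
def proj(p,X):
    V=np.array(p['view']); 
    return cv2.projectPoints(np.array(X,float).reshape(-1,3),cv2.Rodrigues(V[:3,:3])[0],V[:3,3],K(p),np.array(p['dist'],float))[0][:,0]
E
python3 - <<'E'
from h import *
a=ctrl.read_camera('scene');b=ctrl.read_camera('side')
ims=[]
for p,n in((a,'scene'),(b,'side')):
    for l in ['mould','ratchet_clamp','knob_grip','slide_jaw','wheel','pawl','round_mould']:
        for m in ctrl.masks_of(l,p)[:4]:
            print(n,l,round(m['score'],2),np.round(m['centre']),m['pixels'].sum())
save(a,'scene0.png',s=1.5);save(b,'side0.png',s=1.5)
s=ctrl.read_state();print(s)
E
```

```text
pics
scene mould 0.95 [323. 210.] 417
scene mould 0.88 [352. 169.] 388
scene mould 0.73 [318. 174.] 396
scene mould 0.67 [346. 194.] 385
scene ratchet_clamp 0.71 [232. 208.] 2458
scene knob_grip 0.75 [214. 193.] 304
scene slide_jaw 0.78 [230. 198.] 227
scene wheel 0.89 [233. 204.] 2355
scene wheel 0.28 [196. 261.] 847
scene wheel 0.24 [146. 225.] 714
scene pawl 0.58 [233. 208.] 2477
scene round_mould 0.92 [145. 226.] 753
side mould 0.93 [240. 318.] 1446
side mould 0.89 [212. 282.] 1308
side mould 0.82 [265. 279.] 1209
side mould 0.69 [213. 250.] 952
side ratchet_clamp 0.69 [287. 213.] 2885
side knob_grip 0.93 [308. 187.] 426
side knob_grip 0.29 [292. 210.] 2985
side slide_jaw 0.96 [293. 200.] 439
side wheel 0.26 [193. 203.] 1028
side round_mould 0.88 [308. 161.] 501
{'time': 0.8, 'q': array([-1.36008080e+00,  3.58770798e-01,  1.51039522e+00,  1.10526323e-05,
        1.27244836e+00, -1.15088060e-01]), 'joint_velocities': array([-0.00037034, -0.00055952, -0.00093145,  0.00014295,  0.00161069,
        0.00016009]), 'joint_torque': array([-1.00033965e-03, -5.15275025e+01, -2.71115416e+01,  6.73702452e-02,
        2.43278628e-02, -1.91120557e-05]), 'eef_pos': array([ 0.19204409, -0.56842735,  0.197942  ]), 'eef_rot': array([-1.11004238e-05,  9.86761082e-01,  1.62180660e-01,  4.75705073e-06]), 'ft_force': array([-0.21504399,  0.21699   ,  0.16232368]), 'wrist_torque': array([ 0.01493197, -0.01625293, -0.00744902]), 'width': 0.08773969480212301}
```

View pics/scene0.png

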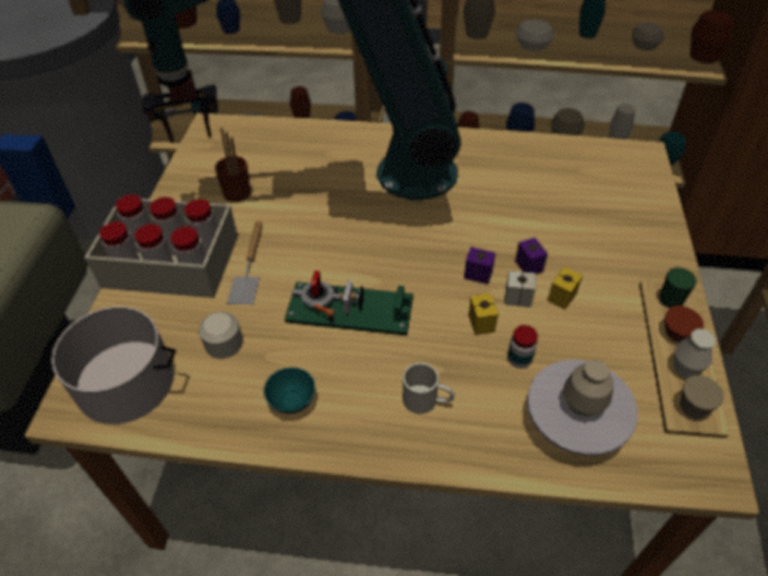

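View pics/side0.png

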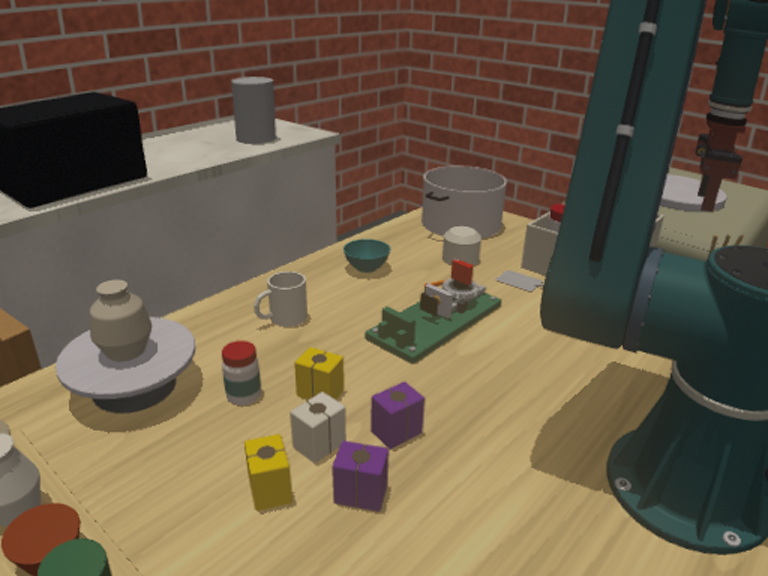

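Scene picture: white mould at (346,192) px, purple look-alikes at (320,176) and (354,170), yellow at (322,209) and (377,192). Only the white one fits the description. The clamp is at (232,205) with its fixed jaw towards image right. In the side view the white mould is at (212,284).

```bash
python3 - <<'E'
from h import *
a=ctrl.read_camera('scene');b=ctrl.read_camera('side')
for n,uv in dict(white=(346.5,186),purA=(320,170),purB=(354,164),yelA=(322,202),yelB=(377,183)).items(): print(n,onz(a,uv,.07).round(3))
for p,n in((a,'scene'),(b,'side')):
    for m in ctrl.masks_of('mould',p): print(n,round(m['score'],2),np.round(m['centre']),p['color'][m['pixels']].mean(0).round(),onz(p,m['centre'],.045).round(3))
k=ctrl.masks_of('knob_grip',a)[0];print('knob',onz(a,k['centre'],.088))
k=ctrl.masks_of('knob_grip',b)[0];print('knob',onz(b,k['centre'],.088))
for n,uv in dict(bl=(191,215),br=(272.5,219.5),tr=(275,196),tl=(197,190)).items(): print(n,onz(a,uv,.018).round(3))
i1=cv2.resize(a['color'][150:230,180:400],None,fx=3.6,fy=3.6,interpolation=2)
i2=cv2.resize(b['color'][225:345,155:375],None,fx=3.6,fy=3.6,interpolation=2)[:310]
cv2.imwrite('pics/crop1.png',np.vstack([i1,i2])[:,:,::-1])
E
```

```text
white [0.454 0.279 0.07 ]
purA [0.386 0.184 0.07 ]
purB [0.341 0.308 0.07 ]
yelA [0.537 0.195 0.07 ]
yelB [0.428 0.387 0.07 ]
scene 0.85 [377. 195.] [105.  86.  29.] [0.462 0.389 0.045]
scene 0.82 [323. 209.] [103.  84.  26.] [0.548 0.2   0.045]
scene 0.72 [319. 174.] [45. 23. 52.] [0.383 0.183 0.045]
scene 0.63 [348. 193.] [101.  94.  80.] [0.465 0.288 0.045]
scene 0.57 [352. 168.] [46. 24. 51.] [0.337 0.304 0.045]
side 0.92 [210. 249.] [130. 110.  32.] [0.539 0.205 0.045]
side 0.87 [267. 277.] [85. 57. 82.] [0.373 0.191 0.045]
side 0.83 [239. 313.] [90. 60. 85.] [0.344 0.311 0.045]
side 0.79 [209. 282.] [127. 117. 101.] [0.454 0.287 0.045]
knob [ 0.55092481 -0.176371    0.088     ]
knob [ 0.49748648 -0.14046438  0.088     ]
bl [ 0.602 -0.25   0.018]
br [0.59  0.033 0.018]
tr [0.483 0.031 0.018]
tl [ 0.485 -0.254  0.018]
```

View pics/crop1.png

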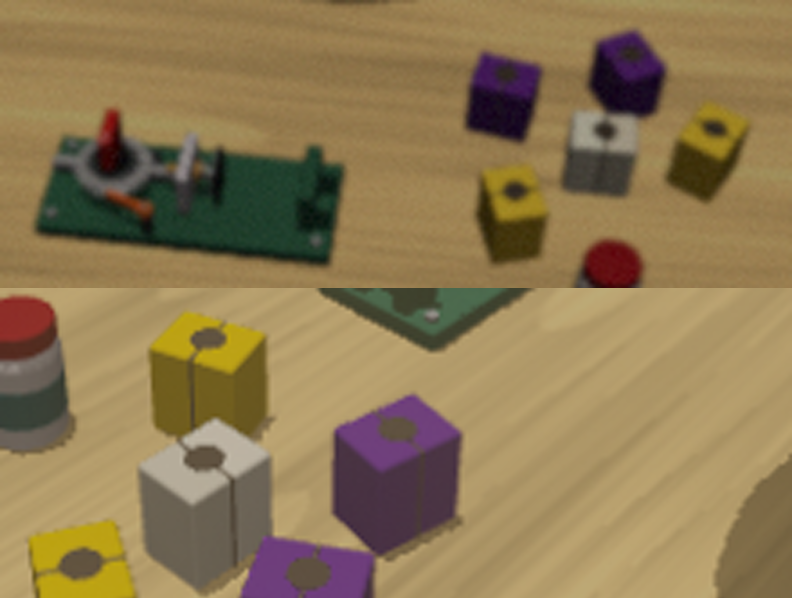

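The white block at about (0.455, 0.28) is confirmed as the mould: off-white, with the brown parting line along world x. I'll move over with the wrist turned so the jaws open along x.

Request:
jog_arm --commands "0 0.045 0.035 0.025 0 0 0.17;0 0.045 0.035 0.025 0 0 0.17;0 0.045 0.035 0.025 0 0 0.17;0 0.045 0.035 0.025 0 0 0.17;0 0.045 0.035 0.025 0 0 0.17;0 0.018 0.055 0 0 0 0.17;0 0.018 0.055 0 0 0 0.17;0 0.01 0.055 0 0 0 0.055;0 0.01 0.055 0 0 0 0;0 0.01 0.055 0 0 0 0;0 0.01 0.05 0 0 0 0;0 0 0 0 0 0 0" --squeeze 25

```text
time: 2.6
eef_pos: [0.4932, -0.0653, 0.3231]
eef_rot: [-0.0, 0.705, 0.709, 0.0]
ft_force: [-0.4, -0.4, 0.2]
width: 0.0876
```

```bash
python3 - <<'E'
from h import *
p=ctrl.read_camera('wrist'); save(p,'w1.png')
print(np.array(p['view']).round(3), p['fx'], p['cx'],p['cy'], ctrl.read_state()['time'])
np.save('w1.npy',p,allow_pickle=True)
E
```

```text
[[ 1.     0.006  0.001 -0.493]
 [ 0.006 -0.967  0.254 -0.129]
 [ 0.002 -0.254 -0.967  0.493]
 [ 0.     0.     0.     1.   ]] 290.8950569238314 254.38765240244328 194.3910716573572 2.65
```

View pics/w1.png

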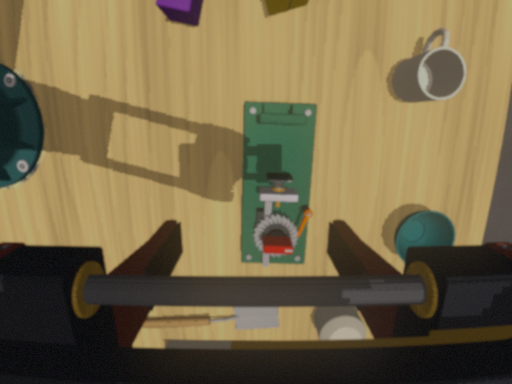

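Wrist picture: clamp bed corners at (245,101), (316,103), (304,263) and (242,262). Fixed jaw at the top (284,112), knob wing at (277,243), pawl at (303,220).

```bash
cat >> h.py <<'E'
def bed(p):
    """clamp pose from the green bed, on plane z=.018; grid of 0.5 mm"""
    xs=np.arange(.42,.66,.0005); ys=np.arange(-.30,.08,.0005)
    X,Y=np.meshgrid(xs,ys); uv=proj(p,np.c_[X.ravel(),Y.ravel(),0*X.ravel()+.018]).astype(np.float32)
    im=cv2.remap(p['color'],uv[:,0].reshape(X.shape),uv[:,1].reshape(X.shape),1)
    i=im.astype(int); m=((i[...,1]>i[...,0]*1.25)&(i[...,1]>i[...,2]*1.1)).astype(np.uint8)
    m=cv2.morphologyEx(m,cv2.MORPH_OPEN,np.ones((5,5)))
    c=max(cv2.findContours(m,0,2)[0],key=cv2.contourArea)
    (cx,cy),sz,an=cv2.minAreaRect(c); bx=cv2.boxPoints(((cx,cy),sz,an))
    pts=np.c_[xs[0]+bx[:,0]*.0005,ys[0]+bx[:,1]*.0005]
    return (xs[0]+cx*.0005,ys[0]+cy*.0005),np.array(sz)*.5,an,pts,im
E
python3 - <<'E'
from h import *
p=np.load('w1.npy',allow_pickle=True).item()
for uv in((245,101),(316,103),(304,263),(242,262)): print(onz(p,uv,.018).round(4))
r=bed(p);print(r[:3],r[3].round(4))
k=ctrl.masks_of('knob_grip',ctrl.read_camera('wrist'))
for m in k[:1]:print(m['score'],m['centre'],onz(p,m['centre'],.1))
E
```

```text
[0.4779 0.0315 0.018 ]
[0.5937 0.0296 0.018 ]
[ 0.5881 -0.2578  0.018 ]
[ 0.4718 -0.2561  0.018 ]
((np.float64(0.5313320770263672), np.float64(-0.11307768249511718)), array([282.8135376, 114.7744751]), 88.55587005615234) [[ 0.4704 -0.253 ]
 [ 0.5851 -0.2559]
 [ 0.5923  0.0268]
 [ 0.4775  0.0297]]
0.63 [275.5, 231.1] [ 0.52615985 -0.16085554  0.1       ]
```

Request:
jog_arm --commands "0 -0.008 0.055 0 0 0 0;0 -0.008 0.055 0 0 0 0;0 -0.008 0.055 0 0 0 0;0 -0.008 0.055 0 0 0 0;0 -0.006 0.055 -0.02 0 0 0;0 0 0.03 -0.02 0 0 0;0 0 0 0 0 0 0;0 0 0 0 0 0 0"

```text
time: 3.75
eef_pos: [0.4558, 0.235, 0.2833]
eef_rot: [0.0, 0.708, 0.707, -0.0]
ft_force: [0.8, -0.1, -1.2]
width: 0.0876
```

```bash
python3 - <<'E'
from h import *
p=ctrl.read_camera('wrist'); save(p,'w2.png')
for m in ctrl.masks_of('mould',p):print(m['score'],m['centre'],onz(p,m['centre'],.06).round(3),p['color'][m['pixels']].mean(0).round())
np.save('w2.npy',p,allow_pickle=True)
E
```

```text
0.86 [240.7, 52.0] [0.438 0.389 0.06 ] [161. 148.  16.]
0.77 [171.2, 110.7] [0.342 0.315 0.06 ] [105.  62. 110.]
0.74 [309.9, 187.7] [0.537 0.206 0.06 ] [151. 134.  17.]
0.7 [207.0, 198.3] [0.387 0.19  0.06 ] [77. 49. 73.]
0.57 [251.9, 131.1] [0.453 0.287 0.06 ] [160. 156. 143.]
```

View pics/w2.png

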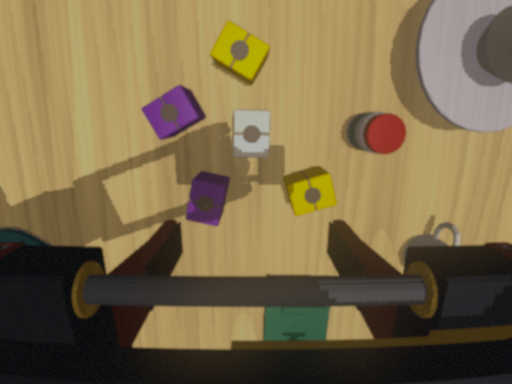

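Wrist picture: white mould's top at (252,130), nearly axis-aligned, its parting line along x, with free gaps on both x sides. The purple blocks are at (172,111) and (207,198).

```bash
cat >> h.py <<'E'
def top(p,c,z=.07,r=.06,tag=None):
    xs=np.arange(c[0]-r,c[0]+r,.0004); ys=np.arange(c[1]-r,c[1]+r,.0004)
    X,Y=np.meshgrid(xs,ys); uv=proj(p,np.c_[X.ravel(),Y.ravel(),0*X.ravel()+z]).astype(np.float32)
    im=cv2.remap(p['color'],uv[:,0].reshape(X.shape),uv[:,1].reshape(X.shape),1)
    if tag: cv2.imwrite('pics/'+tag,cv2.resize(im[::-1,:,::-1],None,fx=2,fy=2))
    return xs,ys,im
E
python3 - <<'E'
from h import *
p=np.load('w2.npy',allow_pickle=True).item()
xs,ys,im=top(p,(.453,.287),tag='t2.png')
i=im.astype(int)
for thr in(150,165,180):
    m=((i.min(2)>thr)).astype(np.uint8)
    m=cv2.morphologyEx(m,cv2.MORPH_CLOSE,np.ones((9,9)))
    c=max(cv2.findContours(m,0,2)[0],key=cv2.contourArea)
    (a,b),s,an=cv2.minAreaRect(c);print(thr,xs[0]+a*.0004,ys[0]+b*.0004,np.array(s)*.4,an)
E
```

```text
150 0.45270369262695315 0.30057728271484374 [26.78161926 45.32397156] 89.23609924316406
165 0.4525958435058594 0.3009045227050781 [23.36922607 42.53373108] 87.51044464111328Traceback (most recent call last):
  File "<stdin>", line 8, in <module>
ValueError: max() iterable argument is empty
```

View pics/t2.png

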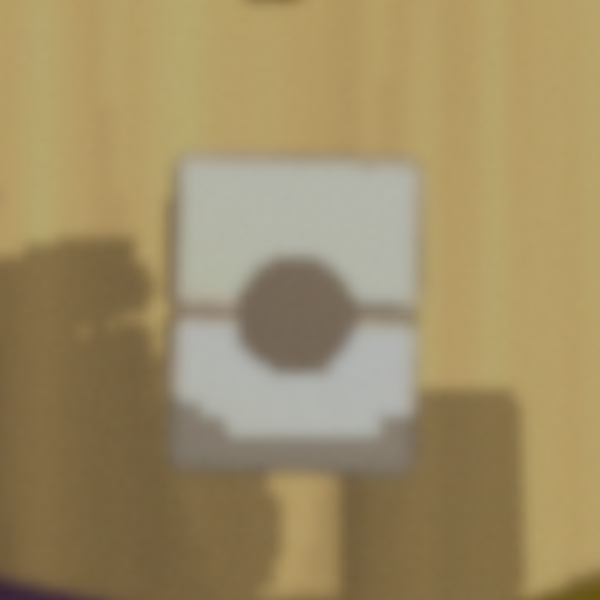

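Mould centre is (0.4524, 0.2844) and its yaw −0.025, which matches the clamp's yaw (about −0.023).

Request:
jog_arm --commands "0 -0.0034 0.049 0 0 0 -0.025;0 0 0 -0.05 0 0 0;0 0 0 -0.05 0 0 0;0 0 0 -0.05 0 0 0;0 0 0 -0.05 0 0 0;0 0 0 -0.04 0 0 0;0 0 0 -0.02 0 0 0;0 0 0 0 0 0 0;0 0 0 0 0 0 0;120 0 0 0 0 0 0;255 0 0 0 0 0 0;255 0 0 0 0 0 0" --squeeze 25

```text
time: 5.35
eef_pos: [0.4519, 0.2858, 0.0234]
eef_rot: [0.0, 0.716, 0.698, 0.0]
ft_force: [-0.4, -0.3, 0.3]
width: 0.0614
```

Request:
jog_arm --commands "255 0 0 0 0 0 0;255 0 0 0 0 0 0;255 0 0 0 0 0 0;255 0 0 0.01 0 0 0;255 0 0 0.03 0 0 0;255 0 0 0.04 0 0 0;255 0 0 0.05 0 0 0;255 0 0 0 0 0 0;255 0 0 0 0 0 0"

```text
time: 6.48
eef_pos: [0.4508, 0.2852, 0.1524]
eef_rot: [-0.0, 0.716, 0.698, -0.001]
ft_force: [0.0, 0.3, -2.5]
width: 0.0498
```

Request:
jog_arm --commands "255 0.01 -0.03 0.01 0 0 0;255 0.01 -0.05 0.01 0 0 0;255 0.011 -0.05 0.01 0 0 0;255 0.011 -0.05 0.01 0 0 0;255 0.011 -0.05 0.01 0 0 0;255 0.01 -0.05 0 0 0 0;255 0.01 -0.05 0 0 0 0;255 0.01 -0.05 0 0 0 0;255 0 -0.03 0 0 0 0;255 0 0 0 0 0 0;255 0 0 0 0 0 0;255 0 0 0 0 0 0"

```text
time: 7.98
eef_pos: [0.534, -0.123, 0.2022]
eef_rot: [-0.001, 0.715, 0.699, -0.0]
ft_force: [-0.5, 0.2, -2.0]
width: 0.0499
```

```bash
python3 - <<'E'
from h import *
p=ctrl.read_camera('wrist'); save(p,'w3.png',crop=(130,0,386,384),s=1.55)
np.save('w3.npy',p,allow_pickle=True)
E
```

```text
(no output)
```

View pics/w3.png

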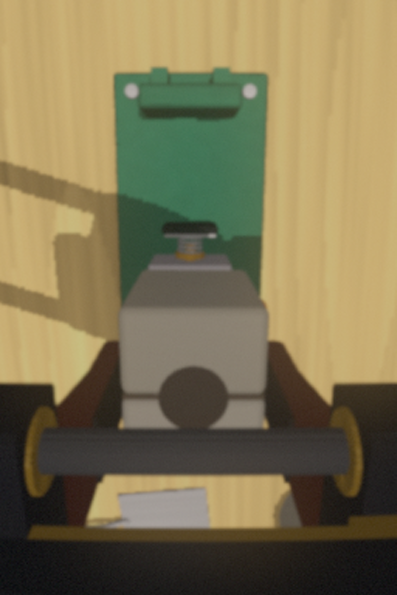

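Wrist picture: the mould is held square. The fixed jaw's front edge is at about row 107 of the crop and the dark pad's front at about row 232. I'll rectify that zone at z = 0.07.

```bash
python3 - <<'E'
from h import *
p=np.load('w3.npy',allow_pickle=True).item()
xs,ys,im=top(p,(.533,-.02),z=.07,r=.08)
im=im[::-1]; ys=ys[::-1]
out=cv2.resize(im,None,fx=1.5,fy=1.5)[:,:,::-1].copy()
for k in range(0,400,25): 
    cv2.putText(out,'%d'%round(1e3*ys[k]),(0,int(k*1.5)+4),0,.35,(0,0,255),1); cv2.line(out,(35,int(k*1.5)),(50,int(k*1.5)),(0,0,255),1)
for k in range(0,400,25):
    cv2.putText(out,'%d'%round(1e3*xs[k]),(int(k*1.5)-8,595),0,.35,(0,0,255),1)
cv2.imwrite('pics/t3.png',out)
E
```

```text
(no output)
```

View pics/t3.png

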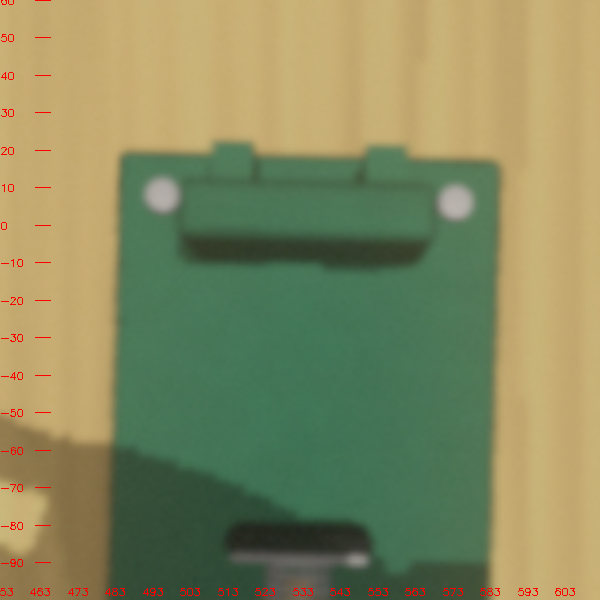

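Jaw face is at y ≈ −0.003 and x ≈ 0.5345, in agreement with the bed fit. The pad face is at about −0.082, so there is plenty of play. I'll lower the mould about 6 mm off the jaw.

Request:
jog_arm --commands "255 0 0.042 0 0 0 0;255 0 0.041 0 0 0 0;255 0 0 -0.04 0 0 0;255 0 0 -0.05 0 0 0;255 0 0 -0.04 0 0 0;255 0 0 -0.015 0 0 0;255 0 0 -0.006 0 0 0;255 0 0 0 0 0 0;255 0 0 0 0 0 0;255 0 0 0 0 0 0"

```text
time: 9.28
eef_pos: [0.5355, -0.0416, 0.053]
eef_rot: [0.001, 0.716, 0.698, 0.001]
ft_force: [-0.4, 0.9, -3.1]
width: 0.0498
```

Request:
jog_arm --commands "255 -0.001 0 -0.004 0 0 -0.003;255 0 0 -0.004 0 0 0;255 0 0 -0.001 0 0 0;255 0 0 0 0 0 0;255 0 0 0 0 0 0"

```text
time: 9.9
eef_pos: [0.5337, -0.0414, 0.0429]
eef_rot: [-0.0, 0.717, 0.697, -0.0]
ft_force: [0.5, -0.2, -2.5]
width: 0.0497
```

Request:
jog_arm --commands "255 0 0.0015 0 0 0 0;255 0 0.0015 0 0 0 0;255 0 0.001 0 0 0 0;255 0 0 0 0 0 0;255 0 0 0 0 0 0"

```text
time: 10.52
eef_pos: [0.5336, -0.0374, 0.0429]
eef_rot: [-0.0, 0.717, 0.697, -0.0]
ft_force: [0.6, 0.7, -3.0]
width: 0.0496
```

Request:
jog_arm --commands "255 0 0.001 0 0 0 0;255 0 0.001 0 0 0 0;255 0 0 0 0 0 0;255 0 0.0005 0 0 0 0;255 0 0 0 0 0 0;255 0 0 0 0 0 0"

```text
time: 11.28
eef_pos: [0.5336, -0.0349, 0.0429]
eef_rot: [-0.0, 0.717, 0.697, -0.0]
ft_force: [1.3, -0.2, -1.7]
width: 0.0502
```

Request:
jog_arm --commands "255 0 0.0007 0 0 0 0;255 0 0.0007 0 0 0 0;255 0 0 0 0 0 0;255 0 0 0 0 0 0"

```text
time: 11.78
eef_pos: [0.5337, -0.0342, 0.043]
eef_rot: [0.0, 0.717, 0.697, -0.0]
ft_force: [-0.3, -5.6, -2.0]
width: 0.05
```

Contact with the fixed jaw (−5.6 N) where expected. Now I'll lower gently onto the bed.

Request:
jog_arm --commands "255 0 -0.0003 -0.0007 0 0 0;255 0 0 -0.0005 0 0 0;255 0 0 0 0 0 0;255 0 0 0 0 0 0"

```text
time: 12.28
eef_pos: [0.534, -0.0343, 0.0419]
eef_rot: [0.0, 0.717, 0.697, -0.0]
ft_force: [-0.6, -5.7, -0.5]
width: 0.0494
```

Request:
jog_arm --commands "255 0 0 -0.0005 0 0 0;255 0 0 0 0 0 0;255 0 0 0 0 0 0"

```text
time: 12.65
eef_pos: [0.534, -0.0342, 0.0414]
eef_rot: [0.0, 0.717, 0.697, -0.0]
ft_force: [-1.3, -5.7, -0.2]
width: 0.05
```

Request:
jog_arm --commands "255 0 0 -0.0006 0 0 0;255 0 0 0 0 0 0;255 0 0 0 0 0 0"

```text
time: 13.02
eef_pos: [0.5341, -0.0343, 0.0411]
eef_rot: [0.001, 0.717, 0.697, 0.0]
ft_force: [-1.5, -5.9, 2.5]
width: 0.0498
```

Request:
jog_arm --commands "255 0 0 -0.0006 0 0 0;255 0 0 0 0 0 0;255 0 0 0 0 0 0"

```text
time: 13.4
eef_pos: [0.5341, -0.0343, 0.0411]
eef_rot: [0.001, 0.717, 0.697, 0.0]
ft_force: [-2.3, -5.1, 9.0]
width: 0.05
```

Seated on the bed at z = 0.041, as predicted. Ease off, release, and lift straight up.

Request:
jog_arm --commands "255 0 0 0.0006 0 0 0;255 0 0 0 0 0 0;80 0 0 0 0 0 0;80 0 0 0 0 0 0;80 0 0 0 0 0 0;80 0 0 0 0 0 0" --squeeze 10

```text
time: 14.15
eef_pos: [0.5335, -0.0336, 0.0405]
eef_rot: [-0.0, 0.717, 0.697, -0.0]
ft_force: [0.1, 0.6, -0.7]
width: 0.0602
```

Request:
jog_arm --commands "80 0 -0.001 0.01 0 0 0;80 0 0 0.04 0 0 0;80 0 0 0.05 0 0 0;80 0 0 0.05 0 0 0;80 0 -0.02 0.03 0 0 0.17;80 0 -0.05 0 0 0 0.17;80 0 -0.03 0 0 0 0;80 0 0 0 0 0 0;80 0 0 0 0 0 0"

```text
time: 15.28
eef_pos: [0.5333, -0.1341, 0.2208]
eef_rot: [-0.0, 0.589, 0.808, 0.0]
ft_force: [-0.2, -0.2, -0.8]
width: 0.0599
```

```bash
python3 - <<'E'
from h import *
p=ctrl.read_camera('wrist'); np.save('w4.npy',p,allow_pickle=True)
b=ctrl.read_camera('side')
o=np.hstack([cv2.resize(p['color'],None,fx=1.0,fy=1.0),cv2.resize(b['color'][160:256,230:358],(512,384))[:,:280]])
cv2.imwrite('pics/w4.png',o[:,:,::-1]); print(ctrl.read_state()['eef_pos'],ctrl.read_state()['eef_rot'])
E
```

```text
[ 0.53341211 -0.13370339  0.22068563] [-2.94961177e-04  5.88346876e-01  8.08608592e-01  1.04413310e-04]
```

View pics/w4.png

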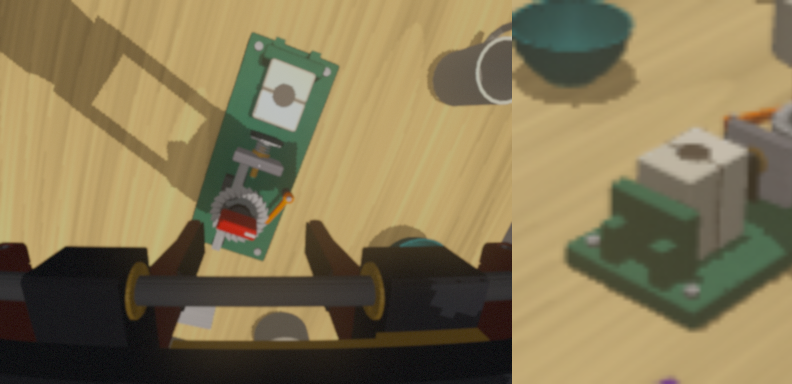

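The mould sits square against the fixed jaw and upright: wrist view (285,95), side crop (690,170). Next, the knob at (238,225) px.

```bash
python3 - <<'E'
from h import *
p=np.load('w4.npy',allow_pickle=True).item()
xs,ys,im=top(p,(.531,-.188),z=.106,r=.05); i=im.astype(int)
m=((i[...,0]>2*i[...,1])&(i[...,0]>90)).astype(np.uint8)
print(i[m>0][:,0].min(),np.percentile(i[m>0][:,0],[5,50,95]))
for thr in (90,150,190):
    c=max(cv2.findContours(((m>0)&(i[...,0]>thr)).astype(np.uint8),0,2)[0],key=cv2.contourArea)
    (a,b),s,an=cv2.minAreaRect(c);print(thr,xs[0]+a*.0004,ys[0]+b*.0004,np.array(s)*.4,an)
xs,ys,m0=top(p,(.534,-.035),z=.088,r=.06);i=m0.astype(int)
m=cv2.morphologyEx((i.min(2)>110).astype(np.uint8),cv2.MORPH_CLOSE,np.ones((41,41)))
c=max(cv2.findContours(m,0,2)[0],key=cv2.contourArea);(a,b),s,an=cv2.minAreaRect(c)
print('mould',xs[0]+a*.0004,ys[0]+b*.0004,np.array(s)*.4,an)
E
```

```text
91 [ 92. 168. 183.]
90 0.5298923767089844 -0.18310363159179688 [22.01872253 43.1319458 ] 88.91908264160156
150 0.5302181640625 -0.18838262939453124 [11.51715622 42.26512146] 88.72696685791016Traceback (most recent call last):
  File "<stdin>", line 7, in <module>
ValueError: max() iterable argument is empty
```

Request:
jog_arm --commands "80 -0.003 -0.02 0 0 0 0.18;80 0 -0.02 0 0 0 0.18;80 0 -0.014 0 0 0 0.18;80 0 0 0 0 0 0.18;80 0 0 0 0 0 0.18;80 0 0 -0.02 0 0 0.18;80 0 0 -0.02 0 0 0.153;80 0 0 0 0 0 0;80 0 0 0 0 0 0"

```text
time: 16.5
eef_pos: [0.5311, -0.1883, 0.1812]
eef_rot: [0.0, 0.014, 1.0, -0.0]
ft_force: [1.0, 0.2, -0.0]
width: 0.0601
```

Knob measured at (0.530, −0.188), which agrees with the clamp geometry. Descend and pinch lightly.

Request:
jog_arm --commands "80 -0.001 0 -0.03 0 0 0.004;80 0 0 -0.04 0 0 0;80 0 0 -0.03 0 0 0;80 0 0 -0.012 0 0 0;80 0 0 0 0 0 0;80 0 0 0 0 0 0;160 0 0 0 0 0 0;255 0 0 0 0 0 0;255 0 0 0 0 0 0;255 0 0 0 0 0 0;255 0 0 0 0 0 0;255 0 0 0 0 0 0" --squeeze 12

```text
time: 18.0
eef_pos: [0.5296, -0.1889, 0.0686]
eef_rot: [-0.0, 0.011, 1.0, -0.0]
ft_force: [-0.7, -0.5, 0.8]
width: 0.0142
```

```bash
cat > st.py <<'E'
from h import *
s=ctrl.read_state(); q=s['eef_rot']; y=2*np.arctan2(q[2],q[1])
print(round(s['time'],2),'pos',s['eef_pos'].round(4),'yaw',round(y,4),'f',s['ft_force'].round(1),'tq',s['wrist_torque'].round(3),'w',round(s['width'],4))
E
python3 st.py
```

```text
18.0 pos [ 0.5296 -0.1889  0.0686] yaw 3.1198 f [-0.7 -0.5  0.8] tq [ 0.054 -0.137 -0.001] w 0.0142
```

Request:
jog_arm --commands "255 0 0 0 0 0 0;255 0 0 0 0 0 -0.131;255 0 0 0 0 0 -0.131;255 0 0 0 0 0 -0.131;255 0 0 0 0 0 -0.131;255 0 0 0 0 0 0;255 0 0 0 0 0 0" --squeeze 25

```text
time: 18.88
eef_pos: [0.5296, -0.1889, 0.0686]
eef_rot: [-0.0, 0.268, 0.963, -0.0]
ft_force: [-0.6, -0.9, 0.2]
width: 0.0138
```

```bash
python3 st.py
```

```text
18.88 pos [ 0.5296 -0.1889  0.0686] yaw 2.5983 f [-0.6 -0.9  0.2] tq [-0.126 -0.13   0.02 ] w 0.0138
```

Request:
jog_arm --commands "255 0 0 0 0 0 -0.131;255 0 0 0 0 0 -0.131;255 0 0 0 0 0 -0.131;255 0 0 0 0 0 -0.131;255 0 0 0 0 0 0;255 0 0 0 0 0 0"

```text
time: 19.62
eef_pos: [0.5296, -0.1889, 0.0686]
eef_rot: [-0.0, 0.508, 0.861, -0.0]
ft_force: [0.4, -1.6, 0.2]
width: 0.0137
```

```bash
python3 st.py
```

```text
19.62 pos [ 0.5296 -0.1889  0.0686] yaw 2.0751 f [ 0.4 -1.6  0.2] tq [-0.207  0.004  0.021] w 0.0137
```

Drag torque is steady at 0.02 N m after 4 teeth, so there is no contact yet. Half-tooth steps from here.

Request:
jog_arm --commands "255 0 0 0 0 0 -0.131;255 0 0 0 0 0 0;255 0 0 0 0 0 0"

```text
time: 20.0
eef_pos: [0.5296, -0.1889, 0.0686]
eef_rot: [-0.0, 0.564, 0.826, -0.0]
ft_force: [-2.1, -2.3, 0.3]
width: 0.0138
```

```bash
python3 st.py
```

```text
20.0 pos [ 0.5296 -0.1889  0.0686] yaw 1.9441 f [-2.1 -2.3  0.3] tq [-0.293 -0.016 -0.027] w 0.0138
```

Request:
jog_arm --commands "255 0 0 0 0 0 -0.131;255 0 0 0 0 0 0;255 0 0 0 0 0 0"

```text
time: 20.38
eef_pos: [0.5296, -0.1889, 0.0686]
eef_rot: [-0.0, 0.616, 0.787, -0.0]
ft_force: [-0.9, -1.6, 0.5]
width: 0.014
```

```bash
python3 st.py; python3 - <<'E'
from h import *
p=ctrl.read_camera('wrist'); np.save('w5.npy',p,allow_pickle=True); save(p,'w5.png',s=1.5)
E
```

```text
20.38 pos [ 0.5296 -0.1889  0.0686] yaw 1.8132 f [-0.9 -1.6  0.5] tq [-0.389  0.032  0.031] w 0.014
```

View pics/w5.png

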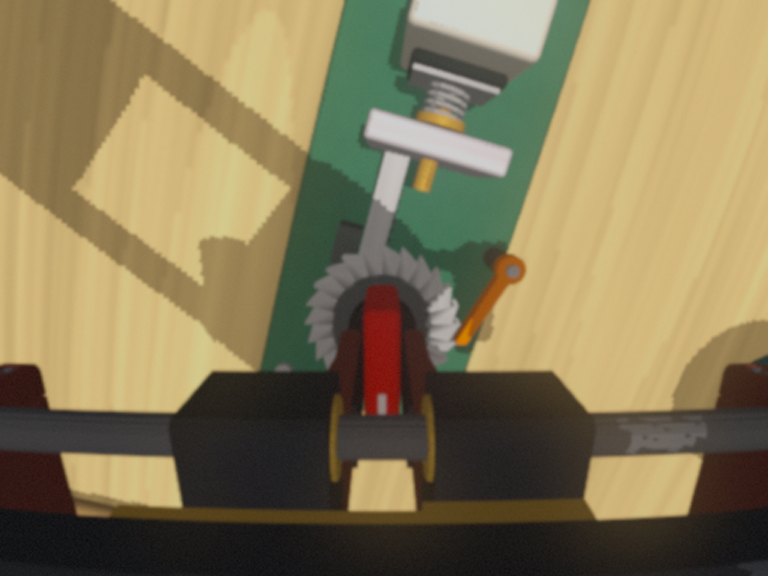

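Wrist picture: the pad's front at (455,70) is right next to the mould face, with the spring behind it at (445,100) and the pawl tip at (462,340) against the wheel. The touch is near, so I'll average the torque from here on.

```bash
cat > av.py <<'E'
from h import *
T=[];F=[];n=12
for k in range(n):
    p=ctrl.read_camera('wrist'); s=ctrl.read_state(); T.append(s['wrist_torque'][2]);F.append(s['ft_force'])
q=s['eef_rot']; y=2*np.arctan2(q[2],q[1])
print(round(s['time'],2),'teeth',round((3.1198-y)/.2618,3),'tz %.4f +- %.4f'%(np.mean(T),np.std(T)/n**.5),np.mean(F,0).round(1),'w',round(s['width'],4))
np.save('last.npy',p,allow_pickle=True)
E
python3 av.py
python3 - <<'E'
from h import *
O=np.array([.532,-.0889]);yw=-.024;c,s=np.cos(yw),np.sin(yw)
for n in('w4','w5'):
    p=np.load(n+'.npy',allow_pickle=True).item(); g=p['color'].astype(np.float32).mean(2)
    for x in(-12,0,12):
        Y=np.arange(-30,32,1.); P=np.c_[O[0]+(c*x-s*Y)/1e3,O[1]+(s*x+c*Y)/1e3,0*Y+.071]
        uv=proj(p,P).astype(np.float32); v=cv2.remap(g,uv[:,:1],uv[:,1:],1)[:,0]
        print(n,x,' '.join('%d:%d'%(a,b) for a,b in zip(Y,v)))
E
```

```text
21.02 teeth 5.003 tz 0.0224 +- 0.0094 [-1.2 -2.3 -0.5] w 0.0137
w4 -12 -30:115 -29:117 -28:117 -27:117 -26:119 -25:119 -24:120 -23:117 -22:108 -21:96 -20:87 -19:81 -18:80 -17:77 -16:73 -15:67 -14:63 -13:61 -12:61 -11:59 -10:59 -9:59 -8:59 -7:60 -6:60 -5:60 -4:62 -3:64 -2:74 -1:85 0:88 1:74 2:57 3:49 4:48 5:48 6:50 7:54 8:65 9:77 10:85 11:88 12:88 13:88 14:89 15:88 16:88 17:88 18:89 19:91 20:101 21:124 22:150 23:168 24:179 25:186 26:189 27:189 28:189 29:189 30:189 31:190
w4 0 -30:117 -29:120 -28:119 -27:120 -26:119 -25:120 -24:121 -23:117 -22:109 -21:98 -20:88 -19:84 -18:83 -17:84 -16:85 -15:86 -14:88 -13:90 -12:89 -11:88 -10:90 -9:91 -8:88 -7:86 -6:90 -5:91 -4:99 -3:116 -2:133 -1:146 0:143 1:118 2:83 3:58 4:51 5:51 6:51 7:54 8:63 9:76 10:85 11:89 12:88 13:88 14:88 15:89 16:89 17:90 18:90 19:94 20:105 21:127 22:155 23:175 24:185 25:188 26:189 27:190 28:190 29:189 30:190 31:190
w4 12 -30:117 -29:119 -28:118 -27:118 -26:119 -25:120 -24:120 -23:117 -22:110 -21:98 -20:89 -19:84 -18:82 -17:79 -16:74 -15:67 -14:62 -13:59 -12:59 -11:60 -10:60 -9:61 -8:61 -7:61 -6:62 -5:62 -4:63 -3:69 -2:93 -
[... 792 characters left out ...]
5 -10:203 -9:189 -8:148 -7:122 -6:145 -5:150 -4:149 -3:159 -2:159 -1:136 0:134 1:156 2:132 3:120 4:152 5:150 6:130 7:141 8:149 9:109 10:98 11:156 12:175 13:122 14:68 15:66 16:66 17:67 18:71 19:91 20:104 21:103 22:103 23:105 24:105 25:108 26:132 27:167 28:189 29:201 30:206 31:207
w5 12 -30:97 -29:97 -28:97 -27:97 -26:99 -25:99 -24:99 -23:97 -22:96 -21:96 -20:117 -19:164 -18:195 -17:205 -16:206 -15:205 -14:204 -13:202 -12:202 -11:203 -10:201 -9:187 -8:149 -7:106 -6:99 -5:99 -4:99 -3:100 -2:99 -1:99 0:99 1:100 2:98 3:99 4:95 5:87 6:85 7:84 8:84 9:85 10:101 11:158 12:173 13:123 14:68 15:65 16:67 17:68 18:71 19:92 20:103 21:104 22:103 23:104 24:105 25:109 26:134 27:168 28:190 29:201 30:205 31:207
```

At 5 teeth the pad plate has moved 12.4 mm since the start, the full 12.5, so there is no touch yet. Rubber front is at clamp y ≈ 18.7 against the mould face at 21. That puts the touch between 5 and 5.8 teeth, so the second click is tooth 7. Torque will check this.

Request:
jog_arm --commands "255 0 0 0 0 0 -0.131;255 0 0 0 0 0 -0.131;255 0 0 0 0 0 0"

```text
time: 21.4
eef_pos: [0.5296, -0.1889, 0.0686]
eef_rot: [-0.0, 0.715, 0.699, -0.0]
ft_force: [-1.7, -3.0, -1.3]
width: 0.0136
```

```bash
python3 av.py
```

```text
22.0 teeth 6.004 tz 0.0247 +- 0.0089 [-1.4 -2.8 -0.4] w 0.0137
```

Request:
jog_arm --commands "255 0 0 0 0 0 -0.131;255 0 0 0 0 0 0"

```text
time: 22.25
eef_pos: [0.5295, -0.1888, 0.0686]
eef_rot: [-0.0, 0.759, 0.651, -0.0]
ft_force: [-1.7, -3.4, -0.7]
width: 0.0141
```

```bash
python3 av.py; cp last.npy w65.npy; python3 - <<'E'
from h import *
O=np.array([.532,-.0889]);yw=-.024;c,s=np.cos(yw),np.sin(yw)
for n in('w5','w65'):
    p=np.load(n+'.npy',allow_pickle=True).item(); g=p['color'].astype(np.float32).mean(2)
    for x in(-12,12):
        Y=np.arange(-24,32,.1); P=np.c_[O[0]+(c*x-s*Y)/1e3,O[1]+(s*x+c*Y)/1e3,0*Y+.071]
        uv=proj(p,P).astype(np.float32); v=cv2.remap(g,uv[:,:1],uv[:,1:],1)[:,0]; d=np.gradient(v)
        # strongest edges
        idx=[i for i in range(8,len(d)-8) if abs(d[i])==abs(d[i-8:i+9]).max() and abs(d[i])>2]
        print(n,x,[(round(Y[i],1),round(d[i],1)) for i in idx])
E
```

```text
22.85 teeth 6.504 tz 0.0693 +- 0.0094 [-1.7 -3.4 -0.6] w 0.014
w5 -12 [(np.float64(-22.2), np.float32(-6.0)), (np.float64(-19.5), np.float32(5.3)), (np.float64(-7.8), np.float32(-6.6)), (np.float64(10.5), np.float32(7.0)), (np.float64(13.4), np.float32(-8.7)), (np.float64(18.5), np.float32(2.6)), (np.float64(26.5), np.float32(4.4))]
w5 12 [(np.float64(-19.4), np.float32(5.3)), (np.float64(-7.6), np.float32(-5.8)), (np.float64(10.6), np.float32(6.1)), (np.float64(13.3), np.float32(-8.2)), (np.float64(18.6), np.float32(2.8)), (np.float64(26.2), np.float32(3.7))]
w65 -12 [(np.float64(-19.0), np.float32(-5.4)), (np.float64(-16.2), np.float32(5.1)), (np.float64(-4.3), np.float32(-5.2)), (np.float64(12.2), np.float32(7.3)), (np.float64(15.2), np.float32(-8.8)), (np.float64(20.6), np.float32(3.0)), (np.float64(26.4), np.float32(4.7))]
w65 12 [(np.float64(-15.8), np.float32(5.2)), (np.float64(-4.0), np.float32(-5.8)), (np.float64(12.4), np.float32(7.1)), (np.float64(15.3), np.float32(-8.0)), (np.float64(20.4), np.float32(2.6)), (np.float64(26.4), np.float32(4.0))]
```

Images show about 1.8 mm of compression at 6.5 teeth and the torque is up by about 0.047 N m, so the touch was at about 5.8 teeth. Click 6 was the first and click 7 is the second. I'll go a little past 7, then ease back.

Request:
jog_arm --commands "255 0 0 0 0 0 -0.1;255 0 0 0 0 0 -0.08;255 0 0 0 0 0 0"

```text
time: 23.22
eef_pos: [0.5296, -0.1889, 0.0686]
eef_rot: [-0.0, 0.815, 0.58, -0.0]
ft_force: [-2.1, -3.6, -0.7]
width: 0.0136
```

```bash
python3 av.py
```

```text
23.82 teeth 7.192 tz 0.1160 +- 0.0074 [-1.9 -3.6 -0.7] w 0.0141
```

Request:
jog_arm --commands "255 0 0 0 0 0 0.025;255 0 0 0 0 0 0.015;255 0 0 0 0 0 0"

```text
time: 24.2
eef_pos: [0.5296, -0.1888, 0.0686]
eef_rot: [-0.0, 0.803, 0.596, -0.0]
ft_force: [-3.2, -3.6, -0.9]
width: 0.0141
```

```bash
python3 av.py;  python3 - <<'E'
from h import *
p=ctrl.read_camera('wrist'); save(p,'w7.png',crop=(150,0,400,300),s=2)
np.save('w7.npy',p,allow_pickle=True)
E
```

```text
24.8 teeth 7.04 tz 0.1054 +- 0.0090 [-2.3 -3.9 -0.9] w 0.0137
```

View pics/w7.png

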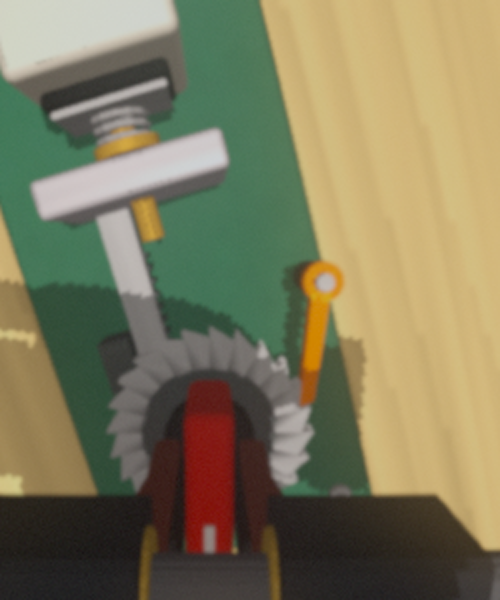

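Torque at 7.19 teeth was 0.116 N m, giving a touch at about 5.85, consistent. In the picture the pad is pressed on the mould and the pawl tip (303,400) is in a tooth. Ease back until the pawl takes the load.

Request:
jog_arm --commands "255 0 0 0 0 0 0.015;255 0 0 0 0 0 0.01;255 0 0 0 0 0 0"

```text
time: 25.22
eef_pos: [0.5296, -0.1888, 0.0686]
eef_rot: [-0.0, 0.796, 0.606, -0.0]
ft_force: [-3.4, -4.4, -1.1]
width: 0.0139
```

```bash
python3 av.py
```

```text
25.82 teeth 6.944 tz 0.0565 +- 0.0085 [-2.9 -4.2 -0.7] w 0.0137
```

Request:
jog_arm --commands "255 0 0 0 0 0 0.015;255 0 0 0 0 0 0.01;255 0 0 0 0 0 0"

```text
time: 26.2
eef_pos: [0.5296, -0.1889, 0.0686]
eef_rot: [-0.0, 0.788, 0.616, -0.0]
ft_force: [-2.5, -4.4, -1.3]
width: 0.0141
```

```bash
python3 av.py;  python3 - <<'E'
from h import *
O=np.array([.532,-.0889]);yw=-.024;c,s=np.cos(yw),np.sin(yw)
for n in('w5','w65','w7','last'):
    p=np.load(n+'.npy',allow_pickle=True).item(); g=p['color'].astype(np.float32).mean(2)
    for x in(-12,12):
        Y=np.arange(-24,32,.1); P=np.c_[O[0]+(c*x-s*Y)/1e3,O[1]+(s*x+c*Y)/1e3,0*Y+.071]
        uv=proj(p,P).astype(np.float32); v=cv2.remap(g,uv[:,:1],uv[:,1:],1)[:,0]; d=np.gradient(v)
        idx=[i for i in range(8,len(d)-8) if abs(d[i])==abs(d[i-8:i+9]).max() and abs(d[i])>2]
        print(n,x,[float(round(Y[i],1)) for i in idx])
E
```

```text
26.8 teeth 6.851 tz -0.2736 +- 0.0057 [-3.1 -4.6 -0.8] w 0.014
w5 -12 [-22.2, -19.5, -7.8, 10.5, 13.4, 18.5, 26.5]
w5 12 [-19.4, -7.6, 10.6, 13.3, 18.6, 26.2]
w65 -12 [-19.0, -16.2, -4.3, 12.2, 15.2, 20.6, 26.4]
w65 12 [-15.8, -4.0, 12.4, 15.3, 20.4, 26.4]
w7 -12 [-17.8, -14.5, -2.6, 2.3, 12.1, 15.1, 20.5, 26.3]
w7 12 [-14.5, -3.1, -3.0, -2.8, 12.3, 15.4, 20.4, 26.4]
last -12 [-19.2, -14.9, -13.6, -3.1, 2.6, 12.6, 14.6, 20.7, 26.3]
last 12 [-14.8, -3.2, 12.5, 14.8, 20.6, 26.1]
```

The torque reversed sharply at 6.85, so the pawl holds at tooth 7. The jaw edge at −3.1 mm agrees with −20.5 + 17.5. Relieve to neutral, then let go with a small opening and rise.

Request:
jog_arm --commands "255 0 0 0 0 0 -0.018;255 0 0 0 0 0 0;185 0 0 0 0 0 0;185 0 0 0 0 0 0;185 0 0 0 0 0 0;185 0 0 0.02 0 0 0;185 0 0 0.05 0 0 0;185 0 0 0.05 0 0 0;185 0 0 0.04 0 0 0;185 0 0 0 0 0 0;185 0 0 0 0 0 0" --squeeze 10

```text
time: 28.18
eef_pos: [0.5291, -0.1884, 0.2279]
eef_rot: [-0.001, 0.793, 0.609, -0.0]
ft_force: [-1.2, 0.1, -0.5]
width: 0.0238
```

```bash
python3 st.py; python3 - <<'E'
from h import *
p=ctrl.read_camera('wrist'); b=ctrl.read_camera('side'); np.save('w8.npy',p,allow_pickle=True)
o=np.hstack([p['color'],cv2.resize(b['color'][160:256,230:358],(512,384))[:,:280]])
cv2.imwrite('pics/w8.png',o[:,:,::-1])
xs,ys,im=top(p,(.531,-.188),z=.106,r=.05); i=im.astype(int)
m=((i[...,0]>2*i[...,1])&(i[...,0]>130)).astype(np.uint8)
c=max(cv2.findContours(m,0,2)[0],key=cv2.contourArea);(a,b),s,an=cv2.minAreaRect(c)
print('wing',xs[0]+a*.0004,ys[0]+b*.0004,np.array(s)*.4,an)
E
```

```text
28.18 pos [ 0.5291 -0.1884  0.2279] yaw 1.3089 f [-1.2  0.1 -0.5] tq [-0.049 -0.044  0.019] w 0.0238Traceback (most recent call last):
  File "<stdin>", line 7, in <module>
ValueError: max() iterable argument is empty
```

View pics/w8.png

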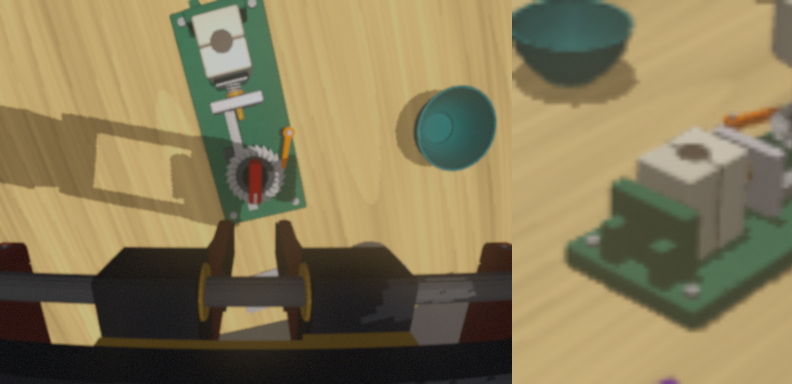

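Final view: mould square against the fixed jaw, pad closed on it at (232,78), knob standing at (255,180), gripper clear. One numeric check of the jaw and knob, then I'll hand in.

```bash
python3 - <<'E'
from h import *
p=ctrl.read_camera('wrist')
O=np.array([.532,-.0889]);yw=-.024;c,s=np.cos(yw),np.sin(yw);g=p['color'].astype(np.float32).mean(2)
for x in(-12,12):
    Y=np.arange(-24,32,.1); P=np.c_[O[0]+(c*x-s*Y)/1e3,O[1]+(s*x+c*Y)/1e3,0*Y+.071]
    uv=proj(p,P).astype(np.float32); v=cv2.remap(g,uv[:,:1],uv[:,1:],1)[:,0]; d=np.gradient(v)
    print([float(round(Y[i],1)) for i in range(8,len(d)-8) if abs(d[i])==abs(d[i-8:i+9]).max() and abs(d[i])>2])
xs,ys,im=top(p,(.531,-.188),z=.106,r=.05); i=im.astype(int)
m=((i[...,0]>2*i[...,1])&(i[...,0]>70)).astype(np.uint8)
cc=max(cv2.findContours(m,0,2)[0],key=cv2.contourArea);print('wing',cv2.minAreaRect(cc)[1:], 'expect (deg)',-105-1.4+180)
print(ctrl.sign_off())
E
```

```text
[-17.9, -14.3, -3.1, 11.4, 15.4, 23.7]
[-15.4, -3.3, 12.1, 15.4, 23.4]
wing ((118.84134674072266, 35.696258544921875), 74.74488067626953) expect (deg) 73.6
the job is handed in; nothing more can be done
None
```

The mould is in the clamp, and I handed the job in at about 28 s of the 72 s allowed. `sign_off` gives no verdict.

**Loading:** I picked the white mould out from the purple and yellow look-alikes. I pushed it against the fixed jaw until it read about 5.6 N, lowered it onto the bed and let go. The last pictures show it upright and square against the jaw.

**Winding:** I wound the knob clockwise to the 7th click.
- **First touch:** The pad first touched at about 5.8 teeth, by the pictures (5.75) and by the torque (5.85). That makes click 7 the second after touch.
- **Squeeze:** It comes to about 9 N, well under the 20 N that cracks the plaster.
- **Holding:** When I eased the knob back, the pawl caught it firmly, and then I let go.

**Last checks:**
- **Jaw:** its front is at −3.1 to −3.3 mm (expected −3.0).
- **Knob:** the wing is at 74.7° (expected 73.6°). Both fit click 7.
- **Gripper:** it is clear of everything, and I moved no other ware.

**Weak or failed checks:**
- **Torque readings:** single readings were noisy, about ±0.03 N m, so I averaged them. The average at 6 teeth showed almost no load. On its own it would put the touch nearer 6.0, but the pictures and the later readings did not bear that out.
- **Scripts:** two wing or mould outline measurements failed on colour thresholds. I repeated the wing one successfully. I did not repeat the mould one and judged its placing from the pictures.

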